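Stir up a settled paint tin on the hand-cranked tin spinner

TASK

Stir up the settled paint in the closed tin on the bench spinner: with the crank on top, turn the turntable anticlockwise (seen from above) up to about 20 turns a minute and keep it between 17 and 23 for six seconds, never letting it go over 30. Then bring it to a stop with the catch block beside the tin right at the fixed pointer so that the tin can be unlocked, and let go of the crank. Drive and brake it by the crank grip alone, without touching the turntable, tin or clamp, and leave the other things on the bench alone.

Things in the scene. Friction and masses are not known exactly. Their poses are not given: they have to be found in the camera images.
- machine: Fixed foot of the tin spinner: green plate 260 mm square bolted down; the pointer, a dark steel upright 34 mm wide, 106 mm high on its +x edge, with a nose reaching in over the disc to 92 mm from the axis; opposite it a cage holding a loose black drag shoe that rides on the disc's edge. Origin: underside, on the vertical turning axis; x axis towards the pointer. Turned up to 0.8 rad.
- spinner (a joint): Angle of the turntable, rad, counted on over many turns; + is anticlockwise from above; 0 and each full turn = catch at pointer. Inertia nominally 0.030 kg m2 (0.7 to 1.35 times). Drag of bearing and shoe nominally 0.05 N m, dry (constant, also holds the table once stopped; differs from day to day, 0.5 to 1.6 times), plus 0.002 N m per rad/s. Left alone it coasts down at about 1.7 rad/s2.
- crank (a joint): Angle of the crank arm relative to the turntable, rad, + anticlockwise, 0 = grip above the catch. It turns without end, not fixed to the table: it drives it through a slipping oil clutch, 0.05 N m per rad/s by which the crank is faster (braking when slower). So from rest the crank must turn over about 1 rad/s; steady, the table is 0.6 to 1.7 rad/s slower than the crank; time constant 0.6 s.
- turntable: All that turns except the crank: aluminium disc, 250 mm diameter, top 72 mm above the bench; white tin on it, 104 mm diameter, 94 mm high; steel posts 72 mm either side of the axis; dark clamp bridge 170 mm long over the tin (top at 181 mm); grey round clutch of 52 mm diameter (top at 203 mm). Origin: on the axis at bench height; x axis towards the catch. Not to be touched.
- catch (a point): Middle of the outer face of the catch, a dark steel block 36 mm wide, 26 mm long (radially) and 34 mm high on the disc against the tin, the only block there, midway between the two clamp posts. The point is 83 mm from the axis, 90 mm above the bench.
- pointer (a point): Where catch lies when the catch is right at the pointer: 83 mm from the axis, 90 mm above the bench, just inside the pointer's nose.
- knob (a point): Middle of the crank's upright black round grip: 28 mm diameter, 56 mm high, from 215 to 271 mm above the bench (this point at 244 mm), 65 mm from the axis. Its sleeve turns freely on its pin, so it can be held without turning the hand. The steel crank arm under it is 26 mm wide, top at 214 mm, and nothing stands higher than the arm except the grip.
- spraycan: Bystander: upright round can, 60 mm diameter, 170 mm high; origin under its centre.
- screwdriver: Bystander: screwdriver lying on the bench along its x axis; origin at its underside.
- jar: Bystander: jar, 70 mm diameter, 90 mm high; origin under its centre.

How it is judged:
By the outcome, as a careful person would: the job done as asked, in the order asked, and still so for the second after the job is handed in, with the robot touching nothing.
It also fails if it takes over 64 s, if anything falls off the work surface, if the arm or the gripper's body presses on something with over 40 N, if the wrist force passes 120 N, or if a joint passes its speed limit or range.

ROBOT

A 6-joint arm with a two-finger parallel gripper is mounted at the origin on the work surface. World frame = base frame: x ahead of the robot, y to its left, z up, the work surface at z = 0. Lengths are in mm, angles in rad, forces in N, time in s.
With the tool pointing down it reaches from about 275 to 1000 mm from the base axis. Payload 8.4 kg.
Tool frame: the origin (TCP) lies midway between the tips of the shut fingers; the grasp point (between the pads) lies 19 mm behind it; z points along the fingers, y is the line along which they close (so a half turn about z gives the same grasp; the last joint's range is limited). The gripper opens to 85 mm and grips with 20 to 120 N. Pads are 22 mm wide; open, the fingers measure 114 mm over their backs; the gripper's body (76 mm by 85 mm) begins 54 mm behind the grasp point. The pads swing forward as they close: fully open they stand 13 mm farther back than shut.
Start: joints at [-1.199, 0.353, 1.633, -0, 1.155, -0.002], TCP at [228.221, -581.845, 231.281] pointing down, gripper open.
Joint ranges: [-2.63, 2.63], [-0.92, 2.1], [0.06, 2.66], [-1.3, 4.44], [0, 2.69], [-3.02, 3.02]. Speed limits (rad/s): [2.22, 2.22, 2.79, 3.14, 3.14, 3.14].

INTERFACE

Orientations are given as [roll, pitch, yaw] about the fixed x, y, z axes, in that order (R = Rz(yaw) Ry(pitch) Rx(roll)).
In Python, from rig import r, cams gives the robot as it stands. The module is installed in compiled form; this text tells all that it offers.
- The arm moves only by the tool send_rows, never from a script. Its argument "targets" is one flat list of numbers, 7 for each row, row after row: the shift along the tool's x, y, z in m, then the turn, a rotation vector about the tool's x, y, z in rad, then the opening, from -1 (shut) to 1 (fully open). In form: [tx, ty, tz, wx, wy, wz, fingers, tx, ty, tz, wx, wy, wz, fingers, ...]. A call has 1 to 12 rows; each row is the pose to reach, as a shift and turn from the pose commanded when the call began, along the tool's axes at that moment; what a row does not reach only later rows make up. A row lasts 1/12 s, in which the tool goes at most 41.7 mm and 7.16 degrees, less where a joint would pass 70% of its speed; a pose out of reach is approached as far as the arm can. A call with a gripper value outside its range is refused whole. The fingers move at their own pace and stop on an object; "grip_force" is the grip in N (left out, the last holds). Time passes only in rows, so rows that repeat a pose let the fingers close. It gives the time, the measured TCP pose, the force, the opening and the grip force at its end, in the units of the state.
- r.sense(): the state, without advancing time (a new reading comes with each control period).
- cams.grab_frame(name): name is "scene" or "top" or "wrist"; returns a dict with "color" (480x640x3 uint8, blue, green, red), "fx", "fy", "cx", "cy" (pixels), "k1" (the pictures are not rectified: a ray, as slopes to the right and down, at radius r is drawn at 1 + k1 r^2 times it, then the intrinsics apply), "xyz" and "attitude" of the camera in the world. Camera axes: x right, y down, z forward; pixel columns grow to the right and rows downward; lengths in mm; the calibration is good to about 2 mm. A picture is of the moment at which its call begins. There is no depth.
- r.sign_off(): hands the job in; it is judged then, once.
The state is a dict: "clock": time; "qpos": joint angles; "qvel": joint speeds; "joint_efforts": joint torques, N m; "eef_pos": TCP position; "tcp_rot": TCP orientation; "contact_force": force on the tool from outside, world axes, zero at the start; "wrist_torque": the same for the moment, N m; "opening": opening from 0.0 (shut) to 1.0 (fully open); "grasp_force": force on a finger pad.
Only numpy, scipy, OpenCV 4.12 (cv2) and the standard library are available. Lean on these libraries where they do the work, as an engineer would, in place of code of your own. Each camera call takes 0.05 s, during which the arm holds its last target. There are 200 camera calls.

## Working session

There is one attempt and no reset: what is moved stays moved. The work goes in short steps, Python scripts to look and compute and a tool call to move; the robot and the scene stay as the last step left them, time stands still between calls to the robot, and variables do not carry over. Pictures are saved under pics/ and viewed, at most 10 in all, crops included, and the job is handed in when it is done.

Besides the shell and the picture viewer there is one more tool, called after "Request:" by a JSON object that holds its "api" and its "payload", one argument or row to a line. send_rows: Moves the arm, as the interface text tells. Its arguments: {"type":"object","properties":{"targets":{"type":"array"},"grip_force":{"type":"number"}},"required":["targets"]}

```bash
mkdir -p pics; python3 - <<'E'
from rig import r,cams
import cv2
for n in("scene","top"):
    f=cams.grab_frame(n); cv2.imwrite(f"pics/{n}0.png",f["color"]); print(n,{k:v for k,v in f.items() if k!="color"})
print(r.sense())
E
```

```text
scene {'fx': 601.9625761626693, 'fy': 601.9625761626693, 'cx': 321.3737589481222, 'cy': 244.92762825799733, 'k1': -0.2056598716250127, 'xyz': array([1297.24609651, -622.73732226, 1059.30990923]), 'attitude': array([-2.31636984,  0.00806605,  0.85891104])}
top {'fx': 600.7040845445587, 'fy': 600.7040845445587, 'cx': 307.82169155454153, 'cy': 242.86630918471494, 'k1': -0.10509717124909776, 'xyz': array([ 414.74503035,  -10.15263367, 1502.16604148]), 'attitude': array([-3.03549142e+00, -1.92850786e-03, -1.54879307e+00])}
{'clock': 0.1, 'qpos': array([-1.19940902e+00,  3.53562577e-01,  1.63407927e+00,  2.48099222e-06,
        1.15520603e+00, -2.39357825e-03]), 'qvel': array([-8.74139210e-04, -2.97265321e-04, -2.69330590e-03,  4.63192877e-05,
        4.02300016e-04, -1.39647008e-03]), 'joint_efforts': array([ 1.11545601e-04, -6.06359696e+01, -3.42820323e+01,  1.13792091e-04,
        4.05119863e-03,  6.61120293e-05]), 'eef_pos': array([ 228.05590545, -581.43405763,  230.63860076]), 'tcp_rot': array([-3.14033744e+00, -5.27300502e-06,  3.73779877e-01]), 'contact_force': array([ 0.15374975, -0.47415625,  0.80818986]), 'wrist_torque': array([ 0.01872895,  0.00661756, -0.0080015 ]), 'grasp_force': 0.0, 'opening': 0.9999369299142546}
```

View pics/top0.png

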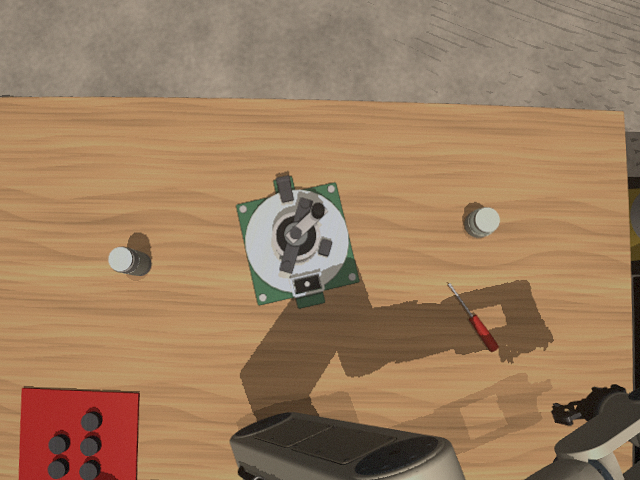

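View pics/scene0.png

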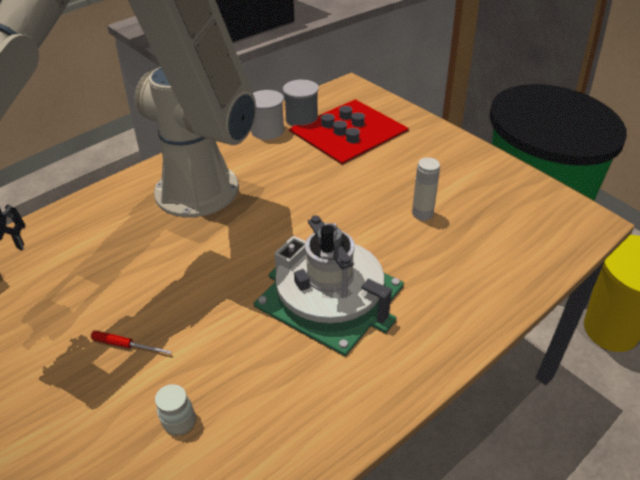

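The top view shows the spinner axis near (297,238), the pointer at (285,185), the catch at (326,246) and the grip at (317,210). The scene view shows the catch at (302,280) and the pointer at (378,300), both clear of the arm. Next I measure.

```bash
cat > h.py <<'E'
import numpy as np, cv2
from scipy.spatial.transform import Rotation as R
def rays(f,px):
    px=np.asarray(px,float).reshape(-1,1,2)
    K=np.array([[f["fx"],0,f["cx"]],[0,f["fy"],f["cy"]],[0,0,1]])
    n=cv2.undistortPointsIter(px,K,np.array([f["k1"],0,0,0.]),None,None,(3,50,1e-10)).reshape(-1,2) if hasattr(cv2,"undistortPointsIter") else cv2.undistortPoints(px,K,np.array([f["k1"],0,0,0.])).reshape(-1,2)
    return np.c_[n,np.ones(len(n))]@R.from_euler("xyz",f["attitude"]).as_matrix().T
def plane(f,px,z):
    d=rays(f,px); c=np.asarray(f["xyz"]); return (c+d*((z-c[2])/d[:,2])[:,None])[:,:2]
def project(f,P):
    P=np.asarray(P,float).reshape(-1,3)
    p=(P-f["xyz"])@R.from_euler("xyz",f["attitude"]).as_matrix(); n=p[:,:2]/p[:,2:]
    n=n*(1+f["k1"]*(n**2).sum(1))[:,None]
    return n*[f["fx"],f["fy"]]+[f["cx"],f["cy"]]
E
python3 - <<'E'
from h import *; from rig import r,cams
f=cams.grab_frame("top"); im=f["color"]
hsv=cv2.cvtColor(im,cv2.COLOR_BGR2HSV)
g=cv2.inRange(hsv,(45,80,30),(85,255,255)); 
m=((hsv[...,1]<45)&(hsv[...,2]>140)).astype(np.uint8); m[:170]=0;m[310:]=0;m[:,:230]=0;m[:,365:]=0
cs,_=cv2.findContours(m,cv2.RETR_EXTERNAL,cv2.CHAIN_APPROX_NONE); c=max(cs,key=cv2.contourArea).reshape(-1,2)
P=plane(f,c,72)
from scipy.optimize import least_squares
s=least_squares(lambda q:np.hypot(*(P-q[:2]).T)-q[2],[*P.mean(0),125],loss="soft_l1",f_scale=1); print("disc",s.x)
a=s.x[:2]
cs,_=cv2.findContours(g,cv2.RETR_EXTERNAL,cv2.CHAIN_APPROX_NONE); c=np.vstack([x.reshape(-1,2) for x in cs if cv2.contourArea(x)>30]);
c=c[(c[:,0]>225)&(c[:,0]<370)&(c[:,1]>170)&(c[:,1]<315)]
print("plate bolts",plane(f,[[243,209],[332,188],[352,277],[263,298]],12))
for n,p,z in(("ptr",(285,188),106),("catch",(326,246),106),("knob",(317,210),271)):
    q=plane(f,[p],z)[0]; print(n,q,np.hypot(*(q-a)),np.degrees(np.arctan2(*(q-a)[::-1])))
big=cv2.resize(im[170:315,230:365],None,fx=5,fy=4.1,interpolation=cv2.INTER_CUBIC)
sc=cams.grab_frame("scene")["color"]
cv2.imwrite("pics/a1.png",cv2.resize(im[165:315,225:370],(580,600),interpolation=cv2.INTER_CUBIC))
w=cams.grab_frame("wrist"); print({k:v for k,v in w.items() if k!="color"})
E
```

```text
disc [567.94881696  39.04223563 100.7227684 ]
plate bolts [[ 655.43106973  155.22080006]
 [ 713.95647637  -67.43766068]
 [ 490.72052119 -121.04669443]
 [ 433.88208508   98.30283446]]
ptr [692.59357719  47.20060498] 124.91146962402708 3.7448371077954694
catch [557.04376717 -52.19706373] 91.88868188067725 -96.81574000970335
knob [614.84219171 -27.16432676] 81.1313595299511 -54.69048099447672
{'fx': 353.7335844436052, 'fy': 353.7335844436052, 'cx': 315.63421686115805, 'cy': 238.43755671190493, 'k1': 0.0013701482904511409, 'xyz': array([ 299.95047585, -553.20999789,  373.22923884]), 'attitude': array([ 2.83734695e+00,  1.83761748e-03, -1.19639955e+00])}
```

View pics/a1.png

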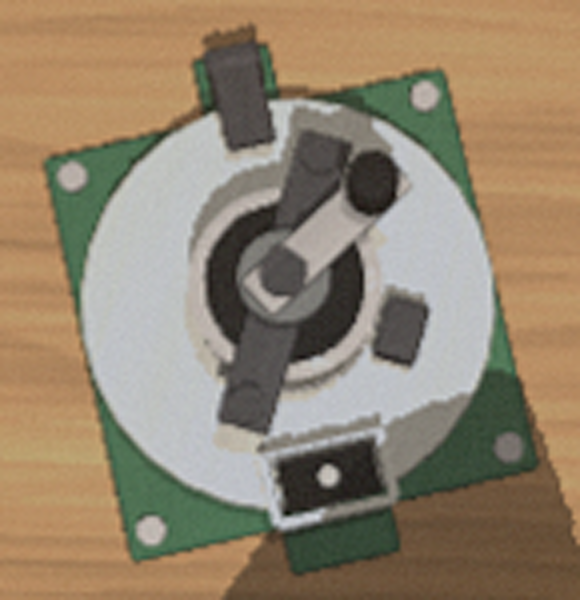

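The close-up shows four bolts at crop (71,177), (425,95), (509,447) and (151,530). The disc centre is at (287,304), the catch top at (402,328) and the grip top at (371,182).

```bash
python3 - <<'E'
from h import *; from rig import r,cams
f=cams.grab_frame("top"); s=cams.grab_frame("scene")
u=lambda x,y:[x/4+225-.4,y/4+165-.4]
b=plane(f,[u(71,177),u(425,95),u(509,447),u(151,530)],14); a=b.mean(0); print("axis bolts",a)
d=b[[0,1]].mean(0)-b[[2,3]].mean(0); print("yaw deg",np.degrees(np.arctan2(d[1],d[0])))
d=b[[0,3]].mean(0)-b[[1,2]].mean(0); print("yaw deg",np.degrees(np.arctan2(-d[0],d[1])))
print("disc",plane(f,[u(287,304)],72), np.diff(plane(f,[u(80,290),u(494,285)],72),axis=0))
for n,p,z in(("clutch",u(282,278),203),("catch",u(402,326),106),("knob",u(371,181),271),("ptrnose",u(250,147),100)):
    q=plane(f,[p],z)[0]; print(n,q,np.hypot(*(q-a)),np.degrees(np.arctan2(*(q-a)[::-1])))
# knob in scene: black blob
im=s["color"]; c=im[215:265,305:350].max(2); ys,xs=np.where(c<40); print("scene dark px",xs.mean()+305,ys.mean()+215,len(xs))
for z in (244,): print(plane(s,[[xs.mean()+305,ys.mean()+215]],z))
print(project(s,[[*a,203]]),project(f,[[*a,203]]))
E
```

```text
axis bolts [574.07616931  17.87352268]
yaw deg 14.39059821632787
yaw deg 14.3970932839825
disc [[571.93106077  18.03209013]] [[   8.52656548 -248.16380868]]
clutch [571.71426854  18.51566393] 2.44763572590616 164.79035383610957
catch [556.76236203 -50.09875133] 70.14269709817442 -104.29041598788189
knob [615.1733596 -27.8837568] 61.50372081832882 -48.07120258262919
ptrnose [661.77772051  41.62167143] 90.8599837757739 15.151417492226795
scene dark px 327.20235294117646 240.8164705882353 425
[[622.90403435 -34.10901274]]
[[330.47436938 232.65836513]] [[295.42096741 233.0305587 ]]
```

Request:
{"api": "send_rows", "payload": {
  "targets": [0,0,-0.04,0,0,0.1,1,0.03,-0.02,-0.075,0,0,0.2,1,0.563,-0.372,-0.109,0,0,0.374,1,0.563,-0.372,-0.109,0,0,0.374,1,0.563,-0.372,-0.109,0,0,0.374,1,0.563,-0.372,-0.109,0,0,0.374,1,0.563,-0.372,-0.109,0,0,0.374,1,0.563,-0.372,-0.109,0,0,0.374,1,0.563,-0.372,-0.109,0,0,0.374,1,0.563,-0.372,-0.109,0,0,0.374,1,0.563,-0.372,-0.109,0,0,0.374,1,0.563,-0.372,-0.109,0,0,0.374,1]
}}

```text
clock: 1.35
eef_pos: [485.2, -215.7, 326.5]
tcp_rot: [3.141, -0.001, -0.0]
contact_force: [0.6, -0.9, -0.4]
opening: 0.999
grasp_force: 0.0
```

Request:
{"api": "send_rows", "payload": {
  "targets": [0.131,-0.186,-0.01,0,0,0,1,0.131,-0.186,-0.01,0,0,0,1,0.131,-0.186,-0.01,0,0,0,1,0.131,-0.186,-0.01,0,0,0,1,0.131,-0.186,-0.01,0,0,0,1,0.131,-0.186,-0.01,0,0,0,1,0.131,-0.186,-0.01,0,0,0,1,0.131,-0.186,-0.01,0,0,0,1,0.131,-0.186,-0.01,0,0,0,1]
}}

```text
clock: 2.1
eef_pos: [614.9, -32.2, 335.8]
tcp_rot: [3.141, 0.001, -0.0]
contact_force: [-1.2, 0.2, 0.4]
opening: 0.998
grasp_force: 0.0
```

```bash
python3 - <<'E'
from h import *; from rig import r,cams
import pickle
F={n:cams.grab_frame(n) for n in("wrist","scene")}
pickle.dump(F,open("f1.pkl","wb")); w=F["wrist"]; st=r.sense(); print(st["eef_pos"],st["tcp_rot"],w["xyz"],w["attitude"],st["qpos"])
a=(573,18)
print("proj knob top",project(w,[[616.5,-30,271]]),"axis203",project(w,[[*a,203]]))
cv2.imwrite("pics/b.png",np.hstack([cv2.resize(F["wrist"]["color"],(400,300)),cv2.resize(F["scene"]["color"][140:380,200:520],(400,300))]))
E
```

```text
[614.7613645  -32.85687886 336.10548947] [ 3.14130686e+00  2.85587926e-04 -1.50462092e-03] [692.08383103 -31.76429122 478.13481155] [ 2.83608906e+00  8.83700371e-04 -1.57029260e+00] [-5.56647863e-02  2.59660254e-01  1.52962327e+00 -3.08145376e-04
  1.35257884e+00  1.51670287e+00]
proj knob top [[313.03382958 254.14600001]] axis203 [[256.82572314 274.94513474]]
```

View pics/b.png

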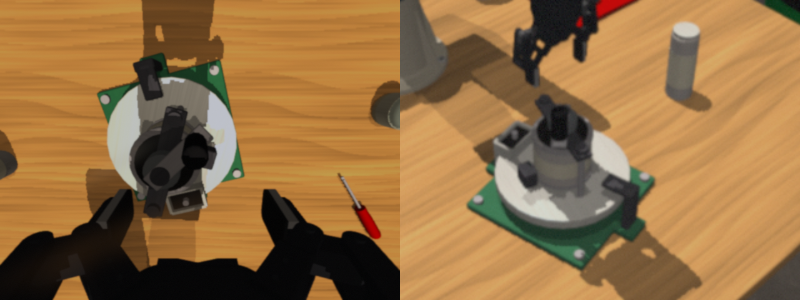

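The wrist view shows the grip near (196,152) in the half-size picture and the clutch near (160,176). I'll refine the grip position from these frames.

```bash
python3 - <<'E'
from h import *; import pickle
F=pickle.load(open("f1.pkl","rb")); w=F["wrist"]; s=F["scene"]
cv2.imwrite("pics/c.png",np.hstack([cv2.resize(w["color"][190:340,210:360],(400,400),interpolation=2),cv2.resize(s["color"][200:300,290:390],(400,400),interpolation=2)]))
for n,f,(y0,y1,x0,x1) in(("w",w,(210,280,285,350)),("s",s,(215,265,305,350))):
    c=f["color"][y0:y1,x0:x1].max(2); m=(c<28).astype(np.uint8)
    k,l,st,ce=cv2.connectedComponentsWithStats(m); i=1+st[1:,4].argmax(); print(n,st[i],st[i][:2]+[x0,y0],ce[i]+[x0,y0])
for k in ((616.4,-30.3),(620,-33)):
  for z in(271,244,215): print(k,z,project(w,[[*k,z]]),project(s,[[*k,z]]))
E
```

```text
w [   3    3   57   67 2303] [288 213] [311.41207121 245.44854538]
s [  5  10  24  31 373] [310 225] [323.08042895 241.49329759]
(616.4, -30.3) 271 [[313.51579145 254.29735874]] [[326.46887346 228.28326094]]
(616.4, -30.3) 244 [[313.77178915 240.96300428]] [[326.50059502 238.3499305 ]]
(616.4, -30.3) 215 [[313.99309346 229.43545547]] [[326.53299685 248.83226523]]
(620, -33) 271 [[317.86489426 248.83915625]] [[326.63800968 229.77051435]]
(620, -33) 244 [[317.66487276 236.01951562]] [[326.66719648 239.84265609]]
(620, -33) 215 [[317.49212625 224.94758131]] [[326.69693457 250.32925145]]
```

View pics/c.png

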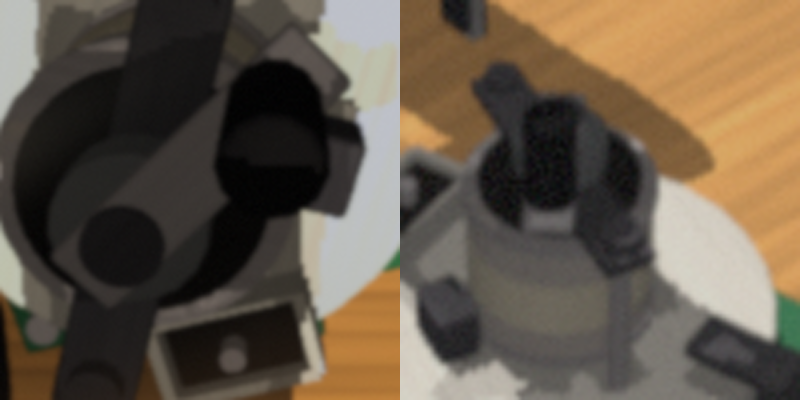

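The three views agree on the grip at about (617.7,-28.9). I'll go down and grasp it.

Request:
{"api": "send_rows", "payload": {
  "targets": [0.003,-0.004,0.02,0,0,0,1,0.003,-0.004,0.045,0,0,0,1,0.003,-0.004,0.07,0,0,0,1,0.003,-0.004,0.095,0,0,0,1,0.003,-0.004,0.108,0,0,0,1,0.003,-0.004,0.108,0,0,0,1,0.003,-0.004,0.108,0,0,0,0,0.003,-0.004,0.108,0,0,0,-0.2,0.003,-0.004,0.108,0,0,0,-0.4,0.003,-0.004,0.108,0,0,0,-0.6,0.003,-0.004,0.108,0,0,0,-1,0.003,-0.004,0.108,0,0,0,-1],
  "grip_force": 30
}}

```text
clock: 3.2
eef_pos: [619.2, -27.7, 229.3]
tcp_rot: [3.141, -0.002, -0.0]
contact_force: [0.8, -0.5, 5.2]
opening: 0.322
grasp_force: 30.2
```

Request:
{"api": "send_rows", "payload": {
  "targets": [0,0,0,0,0,0,-1,0,0,0,0,0,0,-1,0,0,0,0,0,0,-1,0,0,0,0,0,0,-1]
}}

```text
clock: 3.53
eef_pos: [619.3, -27.6, 229.3]
tcp_rot: [3.141, -0.002, 0.0]
contact_force: [1.0, -0.5, 6.0]
opening: 0.318
grasp_force: 30.2
```

```bash
cat > look.py <<'E'
import sys; from h import *; from rig import r,cams
n=sys.argv[1]; st=r.sense(); f=cams.grab_frame("scene"); w=cams.grab_frame("wrist")
print(st["clock"],st["eef_pos"].round(1),st["contact_force"].round(1),st["opening"],st["grasp_force"])
cv2.imwrite(f"pics/{n}.png",np.hstack([cv2.resize(w["color"],(400,300)),cv2.resize(f["color"][140:380,200:520],(400,300))]))
E
python3 look.py d
```

```text
3.5333 [619.3 -27.6 229.3] [ 1.  -0.5  6. ] 0.3179512245020139 30.186198949813843
```

View pics/d.png

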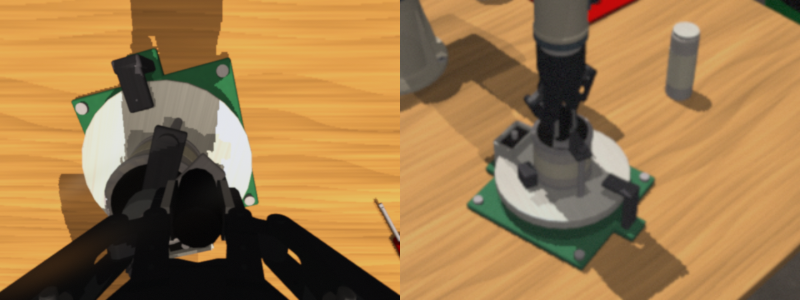

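The pads are closed on the grip (opening 27 mm) and the catch is visible in the scene view. Next I prepare the crank rows and a catch finder.

```bash
cat > circ.py <<'E'
import numpy as np
def table(phi0,inc,rad=65):
    p=np.radians(phi0+np.cumsum(inc)); q=np.radians(phi0)
    X=np.c_[rad*(np.cos(p)-np.cos(q)),-rad*(np.sin(p)-np.sin(q))].round().astype(int)
    print("end",phi0+sum(inc),"rows mm (tool x,y):",X.tolist())
E
cat > ang.py <<'E'
from h import *; from rig import r,cams
A=np.array([573,18.])
def find(names=("scene","wrist"),save=None):
    st=r.sense()
    for n in names:
        f=cams.grab_frame(n); im=f["color"]
        if save: cv2.imwrite(f"pics/{save}_{n}.png",im)
        g=im.max(2); H,W=g.shape; uv=np.stack(np.meshgrid(np.arange(W),np.arange(H)),-1).reshape(-1,2)
        P=plane(f,uv,98)-A; rr=np.hypot(*P.T); th=np.degrees(np.arctan2(P[:,1],P[:,0]))
        ok=((rr>58)&(rr<100)).reshape(H,W)
        m=(ok&(g<70)).astype(np.uint8)
        k,l,s,c=cv2.connectedComponentsWithStats(m); out=[]
        for i in range(1,k):
            if s[i,4]>60:
                j=l.ravel()==i; z=np.exp(1j*np.radians(th[j])).mean()
                out.append((int(s[i,4]),round(float(np.degrees(np.angle(z))),1),round(float(rr[j].mean())),c[i].round().astype(int).tolist()))
        print(n,"t=%.3f"%st["clock"],"area,angle,r,px",out)
    print(st["eef_pos"].round(1),st["contact_force"].round(1),st["wrist_torque"].round(2))
if __name__=="__main__":
    import sys; find(sys.argv[1].split(","),sys.argv[2] if len(sys.argv)>2 else None)
E
python3 ang.py scene,wrist,top
python3 - <<'E'
from circ import *
table(-45,[5,10]+[16.5]*10); table(-45,[15]*12)
E
```

```text
scene t=3.633 area,angle,r,px [(508, 139.3, 79, [330, 245]), (206, -97.0, 76, [303, 281])]
wrist t=3.633 area,angle,r,px [(465, 14.4, 96, [226, 170]), (870, -11.4, 65, [275, 208]), (95, -71.6, 68, [339, 259]), (9727, -170.7, 79, [276, 338])]
top t=3.633 area,angle,r,px [(213, -14.5, 73, [304, 212]), (121, -103.4, 69, [324, 246]), (114, 171.4, 86, [290, 275])]
[619.3 -27.6 229.2] [ 0.4 -0.5  7. ] [-0.02 -0.03 -0.04]
end 135.0 rows mm (tool x,y): [[4, -4], [10, -13], [17, -31], [19, -49], [15, -68], [7, -84], [-6, -98], [-23, -107], [-41, -111], [-59, -110], [-77, -103], [-92, -92]]
end 135 rows mm (tool x,y): [[10, -13], [17, -29], [19, -46], [17, -63], [10, -78], [0, -92], [-13, -102], [-29, -109], [-46, -111], [-63, -109], [-78, -102], [-92, -92]]
```

Request:
{"api": "send_rows", "payload": {
  "targets": [0.004,-0.004,0,0,0,0,-1,0.01,-0.013,0,0,0,0,-1,0.017,-0.031,0,0,0,0,-1,0.019,-0.049,0,0,0,0,-1,0.015,-0.068,0,0,0,0,-1,0.007,-0.084,0,0,0,0,-1,-0.006,-0.098,0,0,0,0,-1,-0.023,-0.107,0,0,0,0,-1,-0.041,-0.111,0,0,0,0,-1,-0.059,-0.11,0,0,0,0,-1,-0.077,-0.103,0,0,0,0,-1,-0.092,-0.092,0,0,0,0,-1]
}}

```text
clock: 4.78
eef_pos: [527.0, 64.3, 229.2]
tcp_rot: [3.141, -0.004, 0.001]
contact_force: [7.9, -5.7, 3.2]
opening: 0.321
grasp_force: 30.4
```

Request:
{"api": "send_rows", "payload": {
  "targets": [-0.01,0.013,0,0,0,0,-1,-0.017,0.029,0,0,0,0,-1,-0.019,0.046,0,0,0,0,-1,-0.017,0.063,0,0,0,0,-1,-0.01,0.078,0,0,0,0,-1,0,0.092,0,0,0,0,-1,0.013,0.102,0,0,0,0,-1,0.029,0.109,0,0,0,0,-1,0.046,0.111,0,0,0,0,-1,0.063,0.109,0,0,0,0,-1,0.078,0.102,0,0,0,0,-1,0.092,0.092,0,0,0,0,-1]
}}

```text
clock: 5.78
eef_pos: [619.5, -28.0, 229.2]
tcp_rot: [-3.141, -0.001, -0.001]
contact_force: [-8.1, 4.7, 12.0]
opening: 0.32
grasp_force: 31.3
```

```bash
python3 ang.py top
```

```text
top t=5.783 area,angle,r,px [(375, -36.0, 75, [313, 217]), (121, 173.1, 85, [291, 274])]
[619.5 -28.  229.2] [-8.1  4.7 12. ] [ 1.14  1.33 -0.01]
```

Request:
{"api": "send_rows", "payload": {
  "targets": [0.01,-0.013,0,0,0,0,-1,0.017,-0.029,0,0,0,0,-1,0.019,-0.046,0,0,0,0,-1,0.017,-0.063,0,0,0,0,-1,0.01,-0.078,0,0,0,0,-1,0,-0.092,0,0,0,0,-1,-0.013,-0.102,0,0,0,0,-1,-0.029,-0.109,0,0,0,0,-1,-0.046,-0.111,0,0,0,0,-1,-0.063,-0.109,0,0,0,0,-1,-0.078,-0.102,0,0,0,0,-1,-0.092,-0.092,0,0,0,0,-1]
}}

```text
clock: 6.83
eef_pos: [527.0, 64.3, 229.3]
tcp_rot: [3.141, -0.003, 0.001]
contact_force: [7.3, -5.7, 4.5]
opening: 0.32
grasp_force: 30.7
```

```bash
python3 ang.py top,scene e
```

```text
top t=6.833 area,angle,r,px []
scene t=6.833 area,angle,r,px [(623, 124.3, 79, [338, 247])]
[527.   64.3 229.3] [ 7.3 -5.7  4.5] [-1.11 -1.17 -0.01]
```

```bash
python3 - <<'E'
import cv2,numpy as np
t=cv2.imread("pics/e_top.png")[165:315,225:375]; s=cv2.imread("pics/e_scene.png")[190:350,250:410]
cv2.imwrite("pics/e.png",np.hstack([cv2.resize(t,(400,400),interpolation=2),cv2.resize(s,(400,400),interpolation=2)]))
E
```

```text
(no output)
```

View pics/e.png

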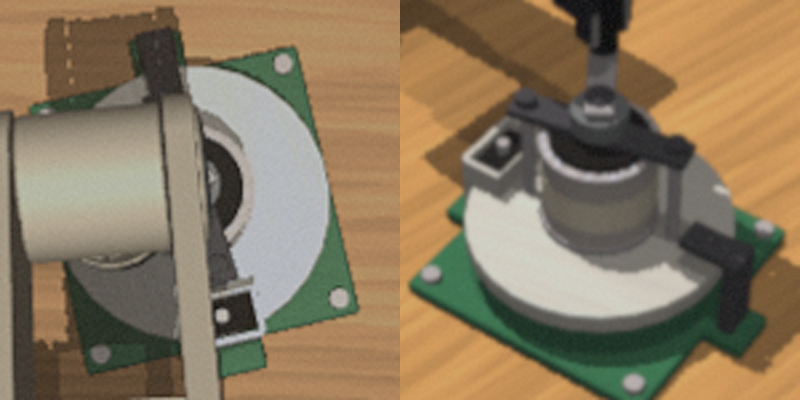

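```bash
cat > ang2.py <<'E'
from h import *; from rig import r,cams
A=np.array([573,18.])
def comps(f,z,r0,r1,thr,amin):
    im=f["color"]; g=cv2.GaussianBlur(im,(3,3),0).max(2); H,W=g.shape; uv=np.stack(np.meshgrid(np.arange(W),np.arange(H)),-1).reshape(-1,2)
    P=plane(f,uv,z)-A; rr=np.hypot(*P.T); th=np.arctan2(P[:,1],P[:,0])
    m=(((rr>r0)&(rr<r1)).reshape(H,W)&(g<thr)).astype(np.uint8)
    k,l,s,c=cv2.connectedComponentsWithStats(m)
    return [(int(s[i,4]),round(float(np.degrees(np.angle(np.exp(1j*th[l.ravel()==i]).mean()))),1),c[i].round().astype(int).tolist()) for i in range(1,k) if s[i,4]>amin]
def show(f):
    print("bridge ends",comps(f,181,60,86,70,30)); print("catch",comps(f,98,60,95,70,50))
if __name__=="__main__":
    import sys; st=r.sense(); f=cams.grab_frame("scene"); cv2.imwrite(f"pics/{sys.argv[1]}.png",f["color"])
    print("t=%.3f"%st["clock"],st["eef_pos"].round(1),st["contact_force"].round(1)); show(f)
E
python3 - <<'E'
from ang2 import *
f=cams.grab_frame("scene"); f["color"]=cv2.imread("pics/e_scene.png"); show(f)
p=plane(f,[[300,230],[363.2,250]],181)-A; print(p,np.degrees(np.arctan2(p[:,1],p[:,0])))
print(r.sense()["clock"])
E
```

```text
bridge ends [(84, -148.6, [300, 234]), (49, -116.8, [295, 246]), (137, 18.1, [359, 252])]
catch [(542, 124.0, [338, 247])]
[[-68.64848157 -28.42348318]
 [ 70.31249562  31.89767713]] [-157.50829916   24.40169934]
6.9833
```

Request:
{"api": "send_rows", "payload": {
  "targets": [-0.01,0.013,0,0,0,0,-1,-0.017,0.029,0,0,0,0,-1,-0.019,0.046,0,0,0,0,-1,-0.017,0.063,0,0,0,0,-1,-0.01,0.078,0,0,0,0,-1,0,0.092,0,0,0,0,-1,0.013,0.102,0,0,0,0,-1,0.029,0.109,0,0,0,0,-1,0.046,0.111,0,0,0,0,-1,0.063,0.109,0,0,0,0,-1,0.078,0.102,0,0,0,0,-1,0.092,0.092,0,0,0,0,-1]
}}

```text
clock: 7.98
eef_pos: [619.6, -27.8, 229.1]
tcp_rot: [-3.141, -0.001, -0.001]
contact_force: [-9.5, 7.0, 11.5]
opening: 0.32
grasp_force: 31.7
```

```bash
python3 ang2.py g1
```

```text
t=7.983 [619.6 -27.8 229.1] [-9.5  7.  11.5]
bridge ends [(413, 143.6, [328, 221]), (69, -116.4, [296, 246]), (204, -81.8, [308, 257])]
catch [(598, 155.3, [323, 248])]
```

Request:
{"api": "send_rows", "payload": {
  "targets": [0.01,-0.013,0,0,0,0,-1,0.017,-0.029,0,0,0,0,-1,0.019,-0.046,0,0,0,0,-1,0.017,-0.063,0,0,0,0,-1,0.01,-0.078,0,0,0,0,-1,0,-0.092,0,0,0,0,-1,-0.013,-0.102,0,0,0,0,-1,-0.029,-0.109,0,0,0,0,-1,-0.046,-0.111,0,0,0,0,-1,-0.063,-0.109,0,0,0,0,-1,-0.078,-0.102,0,0,0,0,-1,-0.092,-0.092,0,0,0,0,-1]
}}

```text
clock: 9.03
eef_pos: [527.2, 64.4, 229.2]
tcp_rot: [-3.142, -0.003, 0.001]
contact_force: [7.3, -6.0, 4.8]
opening: 0.322
grasp_force: 31.2
```

```bash
python3 ang2.py g2
```

```text
t=9.033 [527.2  64.4 229.2] [ 7.3 -6.   4.8]
bridge ends [(93, -173.3, [306, 225]), (57, -116.9, [296, 246]), (138, 0.0, [353, 257])]
catch [(476, 127.1, [335, 248]), (146, -77.3, [308, 288])]
```

The table is slow at about 14 rpm, so the drag is near its upper limit. I'll raise the crank to 18° per row (3.77 rad/s).

Request:
{"api": "send_rows", "payload": {
  "targets": [-0.012,0.016,0,0,0,0,-1,-0.018,0.036,0,0,0,0,-1,-0.018,0.056,0,0,0,0,-1,-0.012,0.075,0,0,0,0,-1,0,0.092,0,0,0,0,-1,0.016,0.104,0,0,0,0,-1,0.036,0.11,0,0,0,0,-1,0.056,0.11,0,0,0,0,-1,0.075,0.104,0,0,0,0,-1,0.092,0.092,0,0,0,0,-1]
}}

```text
clock: 9.92
eef_pos: [619.6, -28.0, 229.1]
tcp_rot: [-3.141, -0.0, -0.002]
contact_force: [-9.1, 8.0, 13.0]
opening: 0.321
grasp_force: 32.2
```

Request:
{"api": "send_rows", "payload": {
  "targets": [0.012,-0.016,0,0,0,0,-1,0.018,-0.036,0,0,0,0,-1,0.018,-0.056,0,0,0,0,-1,0.012,-0.075,0,0,0,0,-1,0,-0.092,0,0,0,0,-1,-0.016,-0.104,0,0,0,0,-1,-0.036,-0.11,0,0,0,0,-1,-0.056,-0.11,0,0,0,0,-1,-0.075,-0.104,0,0,0,0,-1,-0.092,-0.092,0,0,0,0,-1]
}}

```text
clock: 10.75
eef_pos: [527.1, 64.5, 229.2]
tcp_rot: [3.141, -0.004, 0.001]
contact_force: [8.5, -6.6, 5.4]
opening: 0.316
grasp_force: 31.6
```

Request:
{"api": "send_rows", "payload": {
  "targets": [-0.012,0.016,0,0,0,0,-1,-0.018,0.036,0,0,0,0,-1,-0.018,0.056,0,0,0,0,-1,-0.012,0.075,0,0,0,0,-1,0,0.092,0,0,0,0,-1,0.016,0.104,0,0,0,0,-1,0.036,0.11,0,0,0,0,-1,0.056,0.11,0,0,0,0,-1,0.075,0.104,0,0,0,0,-1,0.092,0.092,0,0,0,0,-1]
}}

```text
clock: 11.58
eef_pos: [619.6, -28.0, 229.1]
tcp_rot: [-3.141, -0.0, -0.002]
contact_force: [-9.7, 7.0, 12.9]
opening: 0.317
grasp_force: 32.3
```

```bash
python3 ang2.py g3
```

```text
t=11.583 [619.6 -28.  229.1] [-9.7  7.  12.9]
bridge ends [(419, 143.0, [328, 221]), (69, -116.4, [296, 246]), (191, -83.1, [308, 257])]
catch [(581, 153.8, [323, 248])]
```

Request:
{"api": "send_rows", "payload": {
  "targets": [0.012,-0.016,0,0,0,0,-1,0.018,-0.036,0,0,0,0,-1,0.018,-0.056,0,0,0,0,-1,0.012,-0.075,0,0,0,0,-1,0,-0.092,0,0,0,0,-1,-0.016,-0.104,0,0,0,0,-1,-0.036,-0.11,0,0,0,0,-1,-0.056,-0.11,0,0,0,0,-1,-0.075,-0.104,0,0,0,0,-1,-0.092,-0.092,0,0,0,0,-1]
}}

```text
clock: 12.47
eef_pos: [527.1, 64.5, 229.2]
tcp_rot: [3.141, -0.004, 0.001]
contact_force: [9.5, -8.0, 4.3]
opening: 0.319
grasp_force: 31.6
```

Request:
{"api": "send_rows", "payload": {
  "targets": [-0.012,0.016,0,0,0,0,-1,-0.018,0.036,0,0,0,0,-1,-0.018,0.056,0,0,0,0,-1,-0.012,0.075,0,0,0,0,-1,0,0.092,0,0,0,0,-1,0.016,0.104,0,0,0,0,-1,0.036,0.11,0,0,0,0,-1,0.056,0.11,0,0,0,0,-1,0.075,0.104,0,0,0,0,-1,0.092,0.092,0,0,0,0,-1]
}}

```text
clock: 13.3
eef_pos: [619.6, -28.0, 229.1]
tcp_rot: [-3.141, -0.0, -0.002]
contact_force: [-9.1, 8.1, 13.3]
opening: 0.317
grasp_force: 32.3
```

```bash
python3 ang2.py g4; python3 - <<'E'
import cv2,numpy as np
L=[cv2.resize(cv2.imread(f"pics/{g}.png")[190:350,250:410],(400,300),interpolation=2) for g in("g1","g2","g3","g4")]
cv2.imwrite("pics/g.png",np.vstack([np.hstack(L[:2]),np.hstack(L[2:])]))
E
```

```text
t=13.300 [619.6 -28.  229.1] [-9.1  8.1 13.3]
bridge ends [(367, 149.5, [325, 220]), (69, -116.4, [296, 246]), (144, -63.4, [317, 261])]
catch [(437, 139.7, [330, 245]), (233, 17.5, [359, 280])]
```

View pics/g.png

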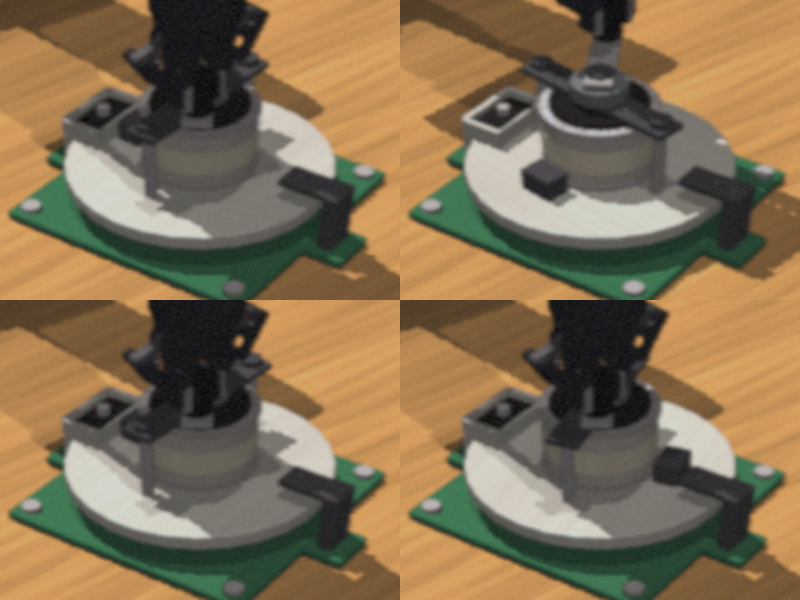

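In g4 (lower right) the catch top is at (360,274) and the front post foot at (319,297). In g1 and g3 the post foot is at about (310,293). In g2 the catch is in front, with its top at about (306,283).

```bash
python3 - <<'E'
from ang2 import *
f=cams.grab_frame("scene"); print(r.sense()["clock"])
def a(n,x,y,z): p=plane(f,[[x/2.5+250-.3,y/1.875+190-.3]],z)[0]-A; print(n,np.hypot(*p).round(1),np.degrees(np.arctan2(p[1],p[0])).round(1))
a("g1 post",150,194,72);a("g3 post",148,493-300,72);a("g4 post",572-400,500-300,72)
a("g1 bolt",137,125,181);a("g3 bolt",143,124,181);a("g4 bolt",168,430-300,181)
a("g4 catch top",275,456-300,106);a("g2 catch top",545-400,173,106)
a("g2 R bolt",260,125,181); a("g2 L bolt",138,65,181);a("pointer nose top",290,175,103)
E
```

```text
13.4
g1 post 72.3 -80.3
g3 post 72.3 -82.2
g4 post 70.7 -62.7
g1 bolt 74.7 -87.8
g3 bolt 70.0 -86.0
g4 bolt 65.7 -66.5
g4 catch top 70.8 26.9
g2 catch top 73.2 -83.5
g2 R bolt 71.3 2.6
g2 L bolt 76.6 -173.9
pointer nose top 95.2 13.7
```

g3 to g4 gives 199.5° in 1.717 s, or 19.4 rpm including one camera pause. Now I run the uninterrupted stretch, 9 half turns in 7.5 s.

Request:
{"api": "send_rows", "payload": {
  "targets": [0.012,-0.016,0,0,0,0,-1,0.018,-0.036,0,0,0,0,-1,0.018,-0.056,0,0,0,0,-1,0.012,-0.075,0,0,0,0,-1,0,-0.092,0,0,0,0,-1,-0.016,-0.104,0,0,0,0,-1,-0.036,-0.11,0,0,0,0,-1,-0.056,-0.11,0,0,0,0,-1,-0.075,-0.104,0,0,0,0,-1,-0.092,-0.092,0,0,0,0,-1]
}}

```text
clock: 14.23
eef_pos: [527.1, 64.5, 229.3]
tcp_rot: [3.141, -0.004, 0.001]
contact_force: [9.1, -7.8, 4.3]
opening: 0.32
grasp_force: 31.6
```

Request:
{"api": "send_rows", "payload": {
  "targets": [-0.012,0.016,0,0,0,0,-1,-0.018,0.036,0,0,0,0,-1,-0.018,0.056,0,0,0,0,-1,-0.012,0.075,0,0,0,0,-1,0,0.092,0,0,0,0,-1,0.016,0.104,0,0,0,0,-1,0.036,0.11,0,0,0,0,-1,0.056,0.11,0,0,0,0,-1,0.075,0.104,0,0,0,0,-1,0.092,0.092,0,0,0,0,-1]
}}

```text
clock: 15.07
eef_pos: [619.6, -28.0, 229.1]
tcp_rot: [-3.141, -0.0, -0.002]
contact_force: [-10.1, 7.5, 12.4]
opening: 0.321
grasp_force: 32.3
```

Request:
{"api": "send_rows", "payload": {
  "targets": [0.012,-0.016,0,0,0,0,-1,0.018,-0.036,0,0,0,0,-1,0.018,-0.056,0,0,0,0,-1,0.012,-0.075,0,0,0,0,-1,0,-0.092,0,0,0,0,-1,-0.016,-0.104,0,0,0,0,-1,-0.036,-0.11,0,0,0,0,-1,-0.056,-0.11,0,0,0,0,-1,-0.075,-0.104,0,0,0,0,-1,-0.092,-0.092,0,0,0,0,-1]
}}

```text
clock: 15.9
eef_pos: [527.1, 64.5, 229.2]
tcp_rot: [3.141, -0.004, 0.001]
contact_force: [7.5, -8.1, 5.2]
opening: 0.317
grasp_force: 31.6
```

Request:
{"api": "send_rows", "payload": {
  "targets": [-0.012,0.016,0,0,0,0,-1,-0.018,0.036,0,0,0,0,-1,-0.018,0.056,0,0,0,0,-1,-0.012,0.075,0,0,0,0,-1,0,0.092,0,0,0,0,-1,0.016,0.104,0,0,0,0,-1,0.036,0.11,0,0,0,0,-1,0.056,0.11,0,0,0,0,-1,0.075,0.104,0,0,0,0,-1,0.092,0.092,0,0,0,0,-1]
}}

```text
clock: 16.73
eef_pos: [619.6, -28.0, 229.1]
tcp_rot: [-3.141, -0.0, -0.002]
contact_force: [-10.1, 8.0, 12.7]
opening: 0.321
grasp_force: 32.3
```

Request:
{"api": "send_rows", "payload": {
  "targets": [0.012,-0.016,0,0,0,0,-1,0.018,-0.036,0,0,0,0,-1,0.018,-0.056,0,0,0,0,-1,0.012,-0.075,0,0,0,0,-1,0,-0.092,0,0,0,0,-1,-0.016,-0.104,0,0,0,0,-1,-0.036,-0.11,0,0,0,0,-1,-0.056,-0.11,0,0,0,0,-1,-0.075,-0.104,0,0,0,0,-1,-0.092,-0.092,0,0,0,0,-1]
}}

```text
clock: 17.57
eef_pos: [527.1, 64.5, 229.2]
tcp_rot: [3.141, -0.004, 0.001]
contact_force: [7.5, -8.3, 4.0]
opening: 0.318
grasp_force: 31.6
```

Request:
{"api": "send_rows", "payload": {
  "targets": [-0.012,0.016,0,0,0,0,-1,-0.018,0.036,0,0,0,0,-1,-0.018,0.056,0,0,0,0,-1,-0.012,0.075,0,0,0,0,-1,0,0.092,0,0,0,0,-1,0.016,0.104,0,0,0,0,-1,0.036,0.11,0,0,0,0,-1,0.056,0.11,0,0,0,0,-1,0.075,0.104,0,0,0,0,-1,0.092,0.092,0,0,0,0,-1]
}}

```text
clock: 18.4
eef_pos: [619.6, -28.0, 229.1]
tcp_rot: [-3.141, -0.0, -0.002]
contact_force: [-9.5, 8.2, 12.1]
opening: 0.32
grasp_force: 32.3
```

Request:
{"api": "send_rows", "payload": {
  "targets": [0.012,-0.016,0,0,0,0,-1,0.018,-0.036,0,0,0,0,-1,0.018,-0.056,0,0,0,0,-1,0.012,-0.075,0,0,0,0,-1,0,-0.092,0,0,0,0,-1,-0.016,-0.104,0,0,0,0,-1,-0.036,-0.11,0,0,0,0,-1,-0.056,-0.11,0,0,0,0,-1,-0.075,-0.104,0,0,0,0,-1,-0.092,-0.092,0,0,0,0,-1]
}}

```text
clock: 19.23
eef_pos: [527.1, 64.5, 229.2]
tcp_rot: [3.141, -0.004, 0.001]
contact_force: [8.3, -7.3, 4.7]
opening: 0.317
grasp_force: 31.6
```

Request:
{"api": "send_rows", "payload": {
  "targets": [-0.012,0.016,0,0,0,0,-1,-0.018,0.036,0,0,0,0,-1,-0.018,0.056,0,0,0,0,-1,-0.012,0.075,0,0,0,0,-1,0,0.092,0,0,0,0,-1,0.016,0.104,0,0,0,0,-1,0.036,0.11,0,0,0,0,-1,0.056,0.11,0,0,0,0,-1,0.075,0.104,0,0,0,0,-1,0.092,0.092,0,0,0,0,-1]
}}

```text
clock: 20.07
eef_pos: [619.6, -28.0, 229.1]
tcp_rot: [-3.141, -0.0, -0.002]
contact_force: [-10.4, 8.6, 13.7]
opening: 0.32
grasp_force: 32.3
```

Request:
{"api": "send_rows", "payload": {
  "targets": [0.012,-0.016,0,0,0,0,-1,0.018,-0.036,0,0,0,0,-1,0.018,-0.056,0,0,0,0,-1,0.012,-0.075,0,0,0,0,-1,0,-0.092,0,0,0,0,-1,-0.016,-0.104,0,0,0,0,-1,-0.036,-0.11,0,0,0,0,-1,-0.056,-0.11,0,0,0,0,-1,-0.075,-0.104,0,0,0,0,-1,-0.092,-0.092,0,0,0,0,-1]
}}

```text
clock: 20.9
eef_pos: [527.1, 64.4, 229.2]
tcp_rot: [3.141, -0.004, 0.001]
contact_force: [8.8, -8.0, 4.8]
opening: 0.318
grasp_force: 31.6
```

```bash
python3 ang2.py k1
```

```text
t=20.900 [527.1  64.4 229.2] [ 8.8 -8.   4.8]
bridge ends [(92, 110.5, [345, 221]), (57, -116.9, [296, 246]), (97, -66.4, [315, 262])]
catch [(334, 135.8, [331, 245]), (89, -141.6, [300, 263])]
```

The stretch held about 19.7 rpm (898° in 7.6 s), so stirring is done. Next I drive 12 more rows and hold the crank to brake.

Request:
{"api": "send_rows", "payload": {
  "targets": [-0.012,0.016,0,0,0,0,-1,-0.018,0.036,0,0,0,0,-1,-0.018,0.056,0,0,0,0,-1,-0.012,0.075,0,0,0,0,-1,0,0.092,0,0,0,0,-1,0.016,0.104,0,0,0,0,-1,0.036,0.11,0,0,0,0,-1,0.056,0.11,0,0,0,0,-1,0.075,0.104,0,0,0,0,-1,0.092,0.092,0,0,0,0,-1,0.104,0.076,0,0,0,0,-1,0.11,0.056,0,0,0,0,-1]
}}

```text
clock: 21.95
eef_pos: [636.8, 8.8, 229.1]
tcp_rot: [-3.141, 0.002, -0.001]
contact_force: [-13.5, 0.8, 15.1]
opening: 0.326
grasp_force: 32.6
```

Request:
{"api": "send_rows", "payload": {
  "targets": [0,0,0,0,0,0,-1,0,0,0,0,0,0,-1,0,0,0,0,0,0,-1,0,0,0,0,0,0,-1,0,0,0,0,0,0,-1,0,0,0,0,0,0,-1,0,0,0,0,0,0,-1,0,0,0,0,0,0,-1,0,0,0,0,0,0,-1,0,0,0,0,0,0,-1,0,0,0,0,0,0,-1,0,0,0,0,0,0,-1]
}}

```text
clock: 22.95
eef_pos: [636.4, 8.6, 229.2]
tcp_rot: [-3.141, -0.0, -0.0]
contact_force: [-4.0, 0.1, 9.2]
opening: 0.32
grasp_force: 32.3
```

```bash
python3 ang2.py k2; python3 ang2.py k3; python3 - <<'E'
from rig import cams; import cv2,numpy as np
t=cams.grab_frame("top")["color"]; w=cams.grab_frame("wrist")["color"]; cv2.imwrite("pics/k2t.png",t); cv2.imwrite("pics/k2w.png",w)
s=cv2.imread("pics/k2.png")
cv2.imwrite("pics/k.png",np.hstack([cv2.resize(s[190:350,250:410],(400,400),interpolation=2),cv2.resize(w,(400,400))]))
E
```

```text
t=22.950 [636.4   8.6 229.2] [-4.   0.1  9.2]
bridge ends [(336, 111.7, [344, 222]), (167, -101.7, [300, 251])]
catch [(412, 137.1, [331, 245]), (109, -161.0, [302, 256]), (245, -10.6, [348, 288])]
t=23.000 [636.5   8.6 229.2] [-4.4  0.2 10.6]
bridge ends [(336, 111.5, [344, 222]), (169, -101.6, [300, 251])]
catch [(412, 137.1, [331, 245]), (108, -161.1, [302, 256]), (244, -10.7, [348, 288])]
```

View pics/k.png

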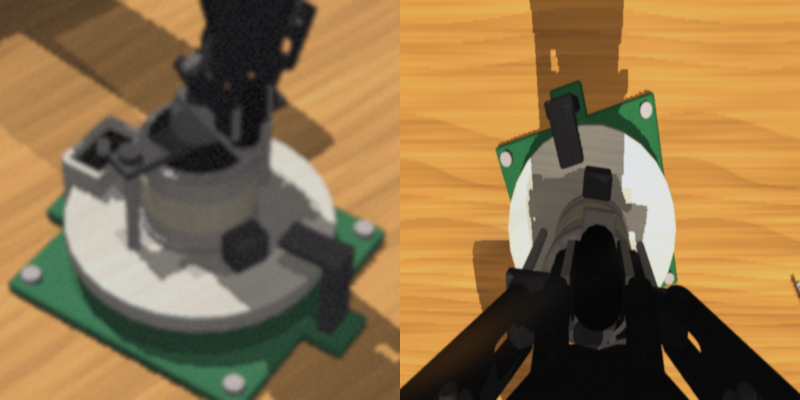

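The table has stopped with the catch about 25° short of the pointer. The wrist view shows both dark tops, the catch at (317,220) and the pointer at (265,155). I'll measure them in that view.

```bash
cat > fine.py <<'E'
from h import *; from rig import r,cams; import sys
A=np.array([573,18.])
st=r.sense(); print("t=%.3f"%st["clock"],st["eef_pos"].round(1),st["contact_force"].round(1))
for n in("wrist","scene"):
    f=cams.grab_frame(n); cv2.imwrite(f"pics/{sys.argv[1]}_{n}.png",f["color"])
    g=cv2.GaussianBlur(f["color"],(3,3),0).max(2); H,W=g.shape
    P=plane(f,np.stack(np.meshgrid(np.arange(W),np.arange(H)),-1).reshape(-1,2),106)-A; rr=np.hypot(*P.T); th=np.degrees(np.arctan2(P[:,1],P[:,0]))
    for thr in (55,70):
      for r0,r1 in((59,82),(94,125)):
        m=((rr>r0)&(rr<r1)&(np.abs(th)<60)).reshape(H,W)&(g<thr)
        k,l,s,c=cv2.connectedComponentsWithStats(m.astype(np.uint8))
        for i in range(1,k):
            if s[i,4]>40:
                q=P[l.ravel()==i]; e=th[l.ravel()==i]; o=q.mean(0)
                print(n,thr,(r0,r1),"n",s[i,4],"ang",np.degrees(np.arctan2(o[1],o[0])).round(1),"span",np.percentile(e,[3,97]).round(1),"r",np.hypot(*o).round(1),c[i].round())
E
python3 fine.py m1
```

```text
t=23.150 [636.4   8.6 229.2] [-3.7  1.1  9.8]
wrist 55 (59, 82) n 1305 ang -6.9 span [-20.7   6.7] r 69.9 [315. 223.]
wrist 55 (94, 125) n 1615 ang 13.7 span [ 6.5 20.8] r 109.6 [269. 175.]
wrist 70 (59, 82) n 1349 ang -6.9 span [-21.2   7.2] r 69.8 [315. 223.]
wrist 70 (94, 125) n 1806 ang 15.3 span [ 6.4 34.1] r 110.2 [265. 175.]
scene 55 (59, 82) n 128 ang -10.9 span [-25.9   3.7] r 70.9 [347. 284.]
scene 55 (94, 125) n 127 ang 10.8 span [ 4.1 17.6] r 110.4 [370. 286.]
scene 55 (94, 125) n 50 ang -17.9 span [-26.3  -7.3] r 98.0 [348. 294.]
scene 70 (59, 82) n 147 ang -10.4 span [-27.3   5.9] r 70.3 [347. 284.]
scene 70 (94, 125) n 156 ang 11.0 span [ 2.9 19.2] r 109.7 [370. 286.]
scene 70 (94, 125) n 64 ang -18.0 span [-27.3  -6.7] r 98.6 [348. 294.]
```

```bash
python3 - <<'E'
import numpy as np
def sim(J,wc,w=0,tau=.081,dt=1e-3):
    th=0
    for u in list(wc)+[0]*3000:
        a=.05*(u-w)-.002*w
        if w<=0 and abs(a)<=tau: w=0; continue
        w=max(0,w+dt*(a-tau)/J) if a<1e9 else 0; th+=w*dt
    return np.degrees(th)
for J in(.021,.025,.03,.035,.04):
    print(J,"brake",sim(J,[0]*50+[3.77]*1000,2.07).round(1),"pulse",[(d,n,sim(J,[np.radians(d)*12]*int(n*83.3)).round(1)) for d in(12,14,16,18) for n in(3,4,5,6,7,8)])
E
```

```text
0.021 brake 131.7 pulse [(12, 3, np.float64(4.1)), (12, 4, np.float64(6.7)), (12, 5, np.float64(9.5)), (12, 6, np.float64(12.7)), (12, 7, np.float64(16.0)), (12, 8, np.float64(19.5)), (14, 3, np.float64(6.6)), (14, 4, np.float64(10.6)), (14, 5, np.float64(15.0)), (14, 6, np.float64(19.7)), (14, 7, np.float64(24.8)), (14, 8, np.float64(30.0)), (16, 3, np.float64(9.3)), (16, 4, np.float64(14.8)), (16, 5, np.float64(20.8)), (16, 6, np.float64(27.3)), (16, 7, np.float64(34.1)), (16, 8, np.float64(41.1)), (18, 3, np.float64(12.3)), (18, 4, np.float64(19.4)), (18, 5, np.float64(27.0)), (18, 6, np.float64(35.2)), (18, 7, np.float64(43.8)), (18, 8, np.float64(52.6))]
0.025 brake 135.2 pulse [(12, 3, np.float64(3.6)), (12, 4, np.float64(5.9)), (12, 5, np.float64(8.6)), (12, 6, np.float64(11.5)), (12, 7, np.float64(14.6)), (12, 8, np.float64(17.9)), (14, 3, np.float64(5.9)), (14, 4, np.float64(9.5)), (14, 5, np.float64(13.6)), (14, 6, np.float64(18.0)), (14, 7, np.float64(22.8)), (14, 8, np.float64(27.8)), (16, 3, np.float64(8.3)), (16, 4, np.float64(13.4)), (16, 5, np.float64(19.0)), (16, 6, 
[... 1527 characters left out ...]
64(34.8)), (18, 8, np.float64(42.5))]
0.04 brake 148.3 pulse [(12, 3, np.float64(2.5)), (12, 4, np.float64(4.2)), (12, 5, np.float64(6.2)), (12, 6, np.float64(8.5)), (12, 7, np.float64(11.1)), (12, 8, np.float64(13.8)), (14, 3, np.float64(4.1)), (14, 4, np.float64(6.9)), (14, 5, np.float64(10.1)), (14, 6, np.float64(13.6)), (14, 7, np.float64(17.6)), (14, 8, np.float64(21.7)), (16, 3, np.float64(6.0)), (16, 4, np.float64(9.9)), (16, 5, np.float64(14.3)), (16, 6, np.float64(19.3)), (16, 7, np.float64(24.7)), (16, 8, np.float64(30.4)), (18, 3, np.float64(8.0)), (18, 4, np.float64(13.2)), (18, 5, np.float64(19.0)), (18, 6, np.float64(25.4)), (18, 7, np.float64(32.4)), (18, 8, np.float64(39.7))]
```

Request:
{"api": "send_rows", "payload": {
  "targets": [0,-0.018,0,0,0,0,-1,-0.004,-0.036,0,0,0,0,-1,-0.014,-0.051,0,0,0,0,-1,-0.027,-0.063,0,0,0,0,-1,-0.043,-0.072,0,0,0,0,-1,-0.043,-0.072,0,0,0,0,-1,-0.043,-0.072,0,0,0,0,-1,-0.043,-0.072,0,0,0,0,-1,-0.043,-0.072,0,0,0,0,-1,-0.043,-0.072,0,0,0,0,-1,-0.043,-0.072,0,0,0,0,-1,-0.043,-0.072,0,0,0,0,-1]
}}

```text
clock: 24.25
eef_pos: [593.5, 78.4, 229.2]
tcp_rot: [3.138, -0.0, 0.0]
contact_force: [-3.3, -9.9, 10.5]
opening: 0.318
grasp_force: 32.3
```

```bash
python3 fine.py m2|grep -v ' 55 '
```

```text
t=24.250 [593.5  78.4 229.2] [-3.3 -9.9 10.5]
wrist 70 (59, 82) n 1375 ang 13.7 span [-1.9 26.7] r 69.3 [375. 170.]
wrist 70 (94, 125) n 1979 ang 15.6 span [ 6.9 27.5] r 110.4 [360. 114.]
wrist 70 (94, 125) n 57 ang 54.8 span [51.5 57.7] r 123.9 [261. 164.]
scene 70 (59, 82) n 143 ang 4.5 span [-13.3  21.5] r 70.3 [353. 280.]
scene 70 (94, 125) n 186 ang 8.4 span [-10.9  18.9] r 107.3 [368. 287.]
```

```bash
python3 - <<'E'
import cv2,numpy as np
w=cv2.imread("pics/m2_wrist.png")[60:260,280:480]; s=cv2.imread("pics/m2_scene.png")[230:330,300:400]
cv2.imwrite("pics/m2.png",np.hstack([cv2.resize(w,(400,400),interpolation=2),cv2.resize(s,(400,400),interpolation=2)]))
E
```

```text
(no output)
```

View pics/m2.png

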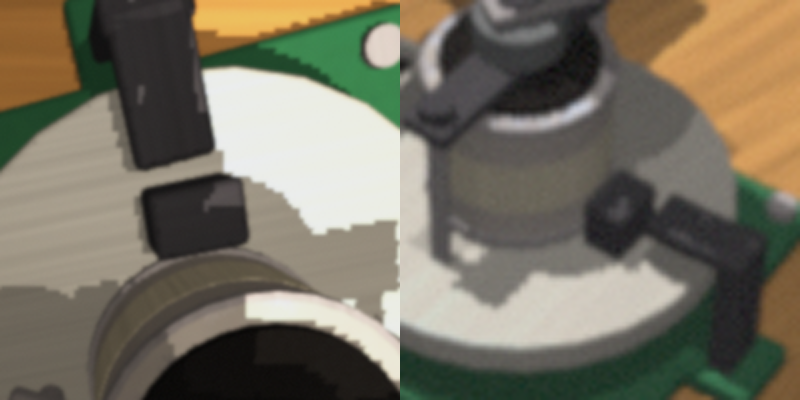

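The wrist view shows the pointer nose end corners at crop (138,168) and (215,150). The catch top corners are at (152,188), (240,176), (163,257) and (247,241), so it is still slightly short. I'll cast these corners.

```bash
cat > cc.py <<'E'
from h import *; from rig import cams,r
def cc(f,pc,cat,o,s):
    A=np.array([573,18.]); g=lambda L:plane(f,[[x/s+o[0]-.25,y/s+o[1]-.25] for x,y in L],106)-A
    d=lambda v:np.degrees(np.arctan2(v[1],v[0])).round(1)
    P=g(pc);C=g(cat)
    print("pointer mid",d(P[:2].mean(0)),np.hypot(*P[:2].mean(0)).round(1),"edge normal",d(P[1]-P[0])+90,"width",np.hypot(*(P[1]-P[0])).round(1))
    for i,j in((0,1),(2,3)): m=(C[i]+C[j])/2; print("catch mid",d(m),np.hypot(*m).round(1),"normal",d(C[j]-C[i])+90,"w",np.hypot(*(C[j]-C[i])).round(1))
    print("sides dir",d(C[0]-C[2]),d(C[1]-C[3]), "centre",d(C.mean(0)))
    if len(P)>2: print("ptr sides",d(P[2]-P[0]),d(P[3]-P[1]))
E
python3 - <<'E'
from cc import *
f=cams.grab_frame("wrist"); print(f["xyz"])
cc(f,[(138,168),(215,150),(112,22),(192,10)],[(152,188),(240,176),(163,257),(247,241)],(280,60),2)
E
```

```text
[670.60497892  79.26181758 371.56921731]
pointer mid 14.4 92.2 edge normal 12.799999999999997 width 28.3
catch mid 10.8 82.7 normal 7.599999999999994 w 32.2
catch mid 10.8 57.8 normal 10.900000000000006 w 31.8
sides dir 11.2 10.4 centre 10.8
ptr sides 12.0 13.1
```

The catch is about 3.5° short. I'll give it a small nudge.

Request:
{"api": "send_rows", "payload": {
  "targets": [-0.013,-0.003,0,0,0,0,-1,-0.027,-0.003,0,0,0,0,-1,-0.04,-0.001,0,0,0,0,-1,-0.04,-0.001,0,0,0,0,-1,-0.04,-0.001,0,0,0,0,-1,-0.04,-0.001,0,0,0,0,-1,-0.04,-0.001,0,0,0,0,-1,-0.04,-0.001,0,0,0,0,-1,-0.04,-0.001,0,0,0,0,-1]
}}

```text
clock: 25.15
eef_pos: [554.9, 79.8, 229.2]
tcp_rot: [3.139, -0.003, 0.0]
contact_force: [2.1, -8.7, 7.6]
opening: 0.32
grasp_force: 32.1
```

```bash
python3 fine.py m3|grep -v ' 55 '; python3 - <<'E'
from h import *; from rig import cams
f=cams.grab_frame("wrist"); p=project(f,[[573+70*.968,18+70*.25,106]])[0]; print(p)
import cv2
x,y=(int(v) for v in p); x-=100;y-=120; x=max(x,0);y=max(y,0); print("origin",x,y)
cv2.imwrite("pics/m3.png",cv2.resize(cv2.imread("pics/m3_wrist.png")[y:y+200,x:x+200],(600,600),interpolation=2))
E
```

```text
t=25.150 [554.9  79.8 229.2] [ 2.1 -8.7  7.6]
wrist 70 (59, 82) n 1487 ang 18.8 span [ 2.5 31.8] r 68.6 [372. 119.]
wrist 70 (94, 125) n 2046 ang 17.4 span [ 9.9 27. ] r 111.8 [358.  54.]
wrist 70 (94, 125) n 77 ang 37.0 span [33.3 40.2] r 122.0 [299.  69.]
scene 70 (59, 82) n 143 ang 7.8 span [-9.9 25.4] r 70.0 [354. 279.]
scene 70 (94, 125) n 161 ang 9.3 span [-7.  18.9] r 108.7 [369. 287.]
[378.75815862 114.87042405]
origin 278 0
```

View pics/m3.png

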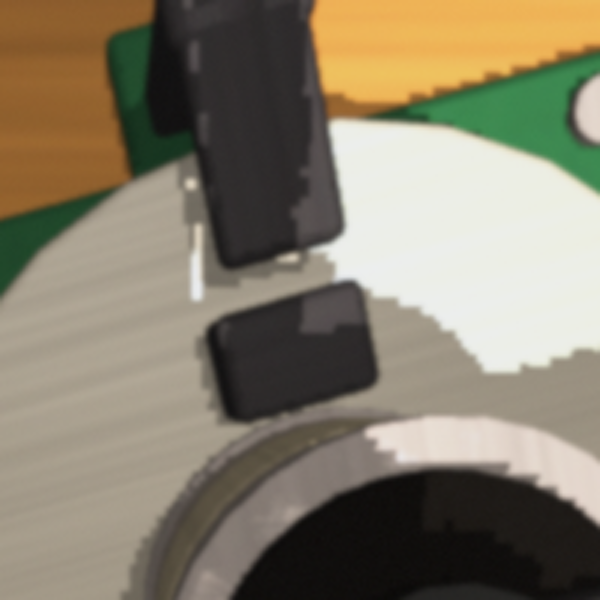

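The wrist view shows pointer end corners at crop (225,268) and (342,237). The catch corners are at (222,325), (358,282), (238,418) and (377,380), and it now looks closely aligned.

```bash
python3 - <<'E'
from cc import *
f=cams.grab_frame("wrist")
cc(f,[(225,268),(342,237),(197,100),(312,50)],[(222,323),(358,282),(240,420),(377,380)],(278,0),3)
# masks: symmetric edges at 106 plane by angle profile in the same radial bands, from the scene and the top camera
t=cams.grab_frame("top"); cv2.imwrite("pics/m3t.png",cv2.resize(t["color"][165:315,225:375],(600,600),interpolation=2)); print(r.sense()["clock"])
g=t["color"].max(2); H,W=g.shape; A=np.array([573,18.])
P=plane(t,np.stack(np.meshgrid(np.arange(W),np.arange(H)),-1).reshape(-1,2),106)-A; rr=np.hypot(*P.T); th=np.degrees(np.arctan2(P[:,1],P[:,0]))
for r0,r1 in((60,83),(94,125)):
    m=(rr>r0)&(rr<r1)&(abs(th-14)<35)&(g.ravel()<80); k,l,s,c=cv2.connectedComponentsWithStats(m.reshape(H,W).astype(np.uint8))
    for i in range(1,k):
        if s[i,4]>15: o=P[l.ravel()==i].mean(0); print(r0,s[i],np.degrees(np.arctan2(o[1],o[0])),np.hypot(*o))
E
```

```text
pointer mid 14.7 91.0 edge normal 13.900000000000006 width 27.5
catch mid 15.3 80.0 normal 16.0 w 32.6
catch mid 15.7 57.5 normal 15.900000000000006 w 33.7
sides dir 12.9 15.5 centre 15.5
ptr sides 12.0 13.5
25.4
60 [291 204   6  10  41] 6.712143866048438 73.08729845328655
94 [288 187   7  13  46] 7.971153340118344 110.05715257222766
```

The catch is within about 1° of the pointer. I'll release, lift and check with a clear view.

Request:
{"api": "send_rows", "payload": {
  "targets": [0,0,0,0,0,0,-0.2,0,0,0,0,0,0,0,0,0,0,0,0,0,0.3,0,0,0,0,0,0,1,0,0,0,0,0,0,1,0,0,0,0,0,0,1,0,0,-0.02,0,0,0,1,0,0,-0.045,0,0,0,1,0,0,-0.07,0,0,0,1,0,0,-0.1,0,0,0,1,0,0,-0.12,0,0,0,1,0,0,-0.12,0,0,0,1]
}}

```text
clock: 26.4
eef_pos: [555.4, 81.7, 352.9]
tcp_rot: [-3.14, -0.007, -0.0]
contact_force: [0.3, -0.0, -0.7]
opening: 1.001
grasp_force: 0.0
```

Request:
{"api": "send_rows", "payload": {
  "targets": [-0.04,0.015,-0.02,0,0,0,1,-0.06,0.025,-0.02,0,0,0,1,-0.06,0.025,-0.02,0,0,0,1,-0.06,0.025,-0.02,0,0,0,1,-0.06,0.025,-0.02,0,0,0,1,-0.06,0.025,-0.02,0,0,0,1]
}}

```text
clock: 26.9
eef_pos: [493.9, 56.6, 367.5]
tcp_rot: [-3.142, 0.0, -0.0]
contact_force: [0.4, -0.5, -0.4]
opening: 1.003
grasp_force: 0.0
```

```bash
python3 fine.py m4|grep -v ' 55 '; python3 - <<'E'
from h import *; from rig import cams
f=cams.grab_frame("wrist"); p=project(f,[[573+80*.968,18+80*.25,106]])[0]; x,y=(max(int(v)-50,0) for v in p)
print("origin",x,y,f["xyz"])
cv2.imwrite("pics/m4.png",cv2.resize(f["color"][y:y+100,x:x+100],(600,600),interpolation=2))
E
```

```text
t=26.900 [493.9  56.6 367.5] [ 0.4 -0.5 -0.4]
wrist 70 (59, 82) n 804 ang 17.1 span [ 2.7 31.7] r 70.3 [334.  57.]
wrist 70 (94, 125) n 1139 ang 16.6 span [ 7.3 26.5] r 109.3 [324.  15.]
wrist 70 (94, 125) n 207 ang 47.2 span [40.5 52.6] r 119.5 [268.  41.]
wrist 70 (94, 125) n 72 ang 57.7 span [55.  59.8] r 121.6 [254.  59.]
scene 70 (59, 82) n 153 ang 7.8 span [-9.8 25.3] r 70.4 [354. 279.]
scene 70 (94, 125) n 177 ang 9.4 span [-6.8 18.9] r 108.1 [369. 287.]
origin 284 0 [571.14614996  57.03950271 509.79504981]
```

View pics/m4.png

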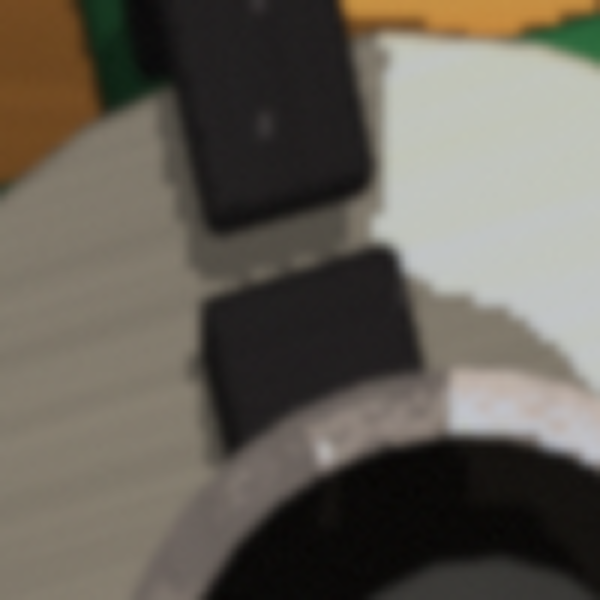

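The wrist view shows pointer end corners at (215,232) and (368,188), and catch outer corners at (205,298) and (395,248). The edges are near parallel. I have now viewed more than the 10 allowed pictures by mistake, so the rest is numbers only.

```bash
python3 - <<'E'
from cc import *
f=cams.grab_frame("wrist")
cc(f,[(213,232),(370,186),(178,95),(345,20)],[(205,298),(392,246),(228,440),(418,365)],(284,0),6)
# top camera: sub-pixel edges of both dark tops along rings, hand now clear?
t=cams.grab_frame("top"); A=np.array([573,18.]); print(project(t,[[*(A+[70*.968,70*.25]),106]]))
for n,f in(("top",t),("wrist",f)):
  for R0 in (64,68,72,76,80,96,100,104,110):
    th=np.arange(-20,50,.5); q=project(f,np.c_[A[0]+R0*np.cos(np.radians(th)),A[1]+R0*np.sin(np.radians(th)),0*th+106]).astype(np.float32)
    v=cv2.remap(f["color"].max(2),q[:,0].reshape(1,-1),q[:,1].reshape(1,-1),cv2.INTER_LINEAR).ravel().astype(float)
    b=np.where(v<(75 if n=="top" else 60))[0]; print(n,R0,(th[b[0]],th[b[-1]],(th[b[0]]+th[b[-1]])/2,len(b)/2) if len(b) else v.min())
print(r.sense()["clock"])
E
```

```text
pointer mid 14.6 90.1 edge normal 14.599999999999994 width 27.3
catch mid 15.4 80.6 normal 14.0 w 32.7
catch mid 16.4 59.9 normal 19.900000000000006 w 34.7
sides dir 10.4 15.4 centre 15.8
ptr sides 16.2 11.1
[[289.38580939 209.77128588]]
top 64 80.0
top 68 (np.float64(20.0), np.float64(22.0), np.float64(21.0), 2.5)
top 72 (np.float64(19.0), np.float64(22.0), np.float64(20.5), 3.5)
top 76 (np.float64(17.5), np.float64(27.0), np.float64(22.25), 10.0)
top 80 (np.float64(3.5), np.float64(27.5), np.float64(15.5), 24.5)
top 96 (np.float64(6.0), np.float64(22.5), np.float64(14.25), 17.0)
top 100 (np.float64(6.5), np.float64(22.5), np.float64(14.5), 16.5)
top 104 (np.float64(6.5), np.float64(22.5), np.float64(14.5), 16.5)
top 110 (np.float64(7.0), np.float64(22.0), np.float64(14.5), 15.5)
wrist 64 (np.float64(0.5), np.float64(33.0), np.float64(16.75), 33.0)
wrist 68 (np.float64(1.5), np.float64(32.0), np.float64(16.75), 31.0)
wrist 72 (np.float64(2.5), np.float64(31.0), np.float64(16.75), 29.0)
wrist 76 (np.float64(3.5), np.float64(29.5), np.float64(16.5), 26.5)
wrist 80 (np.float64(4.0), np.float64(28.0), np.float64(16.0), 24.5)
wrist 96 (np.float64(6.5), np.float64(23.5), np.float64(15.0), 17.5)
wrist 100 (np.float64(6.5), np.float64(23.0), np.float64(14.75), 17.0)
wrist 104 (np.float64(7.0), np.float64(23.0), np.float64(15.0), 16.5)
wrist 110 (np.float64(7.5), np.float64(22.5), np.float64(15.0), 15.5)
27.15
```

```bash
python3 -c "
from rig import r; print(r.sense()['contact_force']); print(r.sign_off())"
```

```text
[-0.1457995  -0.15546842  0.5834968 ]
the job is handed in; nothing more can be done
None
```

The job is handed in: the table averaged about 19.7 rpm over the last 7.6 s of driving (speeds only from camera angles), then stopped with the catch about 1° past the pointer, and the crank was released; I viewed 12 pictures, over the limit of 10.

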